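Lock the heel-mould carriage and set the clamp air

ROBOT

A 6-joint arm with a two-finger parallel gripper is mounted at the origin on the work surface. World frame = base frame: x ahead of the robot, y to its left, z up, the work surface at z = 0. Lengths are in mm, angles in rad, forces in N, time in s.
With the tool pointing down it reaches from about 400 to 925 mm from the base axis. Payload 12.5 kg.
Tool frame: the origin (TCP) lies midway between the tips of the shut fingers; the grasp point (between the pads) lies 19 mm behind it; z points along the fingers, y is the line along which they close (so a half turn about z gives the same grasp; the last joint's range is limited). The gripper opens to 95 mm and grips with 3 to 60 N. Pads are 20 mm wide; open, the fingers measure 119 mm over their backs; the gripper's body (75 mm by 180 mm) begins 59 mm behind the grasp point.
Start: joints at [-1.239, 0.491, 1.559, -0, 1.092, -0.106], TCP at [264.992, -566.062, 214.661] pointing down, gripper open.
Joint ranges: [-3.1, 3.1], [-0.84, 2.19], [0.05, 2.79], [-1.13, 4.28], [0.06, 2.93], [-2.69, 2.69]. Speed limits (rad/s): [2.22, 2.22, 2.79, 3.14, 3.14, 3.14].

INTERFACE

Orientations are given as [roll, pitch, yaw] about the fixed x, y, z axes, in that order (R = Rz(yaw) Ry(pitch) Rx(roll)).
In Python, from cell import readout, eyes, env gives the robot as it stands.
- The arm moves only by the tool move_arm, never from a script. Its argument "plan" is a list of rows, each a list of 3 entries, a list of its own where there are three numbers: the turn, a rotation vector about the tool's x, y, z in degrees, then the shift along the tool's x, y, z in m, then the gripper command: -1 is shut, 1 is fully open, values between are in proportion. In form: [[[ax, ay, az], [x, y, z], jaw], ...]. A call has 1 to 5 rows; each row is the pose to reach, as a shift and turn from the pose commanded when the call began, along the tool's axes at that moment; what a row does not reach only later rows make up. A row lasts 1/8 s, in which the tool goes at most 62.5 mm and 10.7 degrees, less where a joint would pass 70% of its speed; a pose out of reach is approached as far as the arm can. A call with a gripper value outside its range is refused whole. The fingers move at their own pace and stop on an object; the grip force is fixed at half the most. Time passes only in rows, so rows that repeat a pose let the fingers close. It gives the time, the measured TCP pose, the force, the opening and the grip force at its end, in the units of the state.
- readout.state(): the state, without advancing time (a new reading comes with each control period).
- eyes.read_camera(name): name is "scene" or "top"; returns a dict with "img" (480x640x3 uint8, red, green, blue), "K" (3x3 intrinsics, pixels), "extrinsics" (4x4, takes a point from camera to world coordinates). Camera axes: x right, y up, looking along -z (the intrinsics and any distortion apply to the point x, -y, -z); pixel columns grow to the right and rows downward; lengths in mm; the calibration is good to about 2 mm. A picture is of the moment at which its call begins. There is no depth.
- env.job_done(): hands the job in; it is judged then, once.
Trained networks look in a picture, given as the dict that the camera call returned (one of the last four; its "shot" number tells which), for a name from the list of things; names that differ only in an ending like _2 or _b are one class to them, and where a whole thing is asked for, a point or a joint stands for the part that bears it (a point fixed in the world has none). Each returns a list of dicts, best first, with "score" (0 to 1); they miss things now and then, are a little off and sometimes report something else, mostly with a low value. They report only what shows in the picture. A call takes as long as a camera call. They do not tell look-alikes from the thing itself.
- eyes.cut_out(picture, name): "mask" (480x640 bool, what is visible of it) and "uv" ([column, row] in pixels, amid what is visible of it).
The state is a dict: "t": time; "joints": joint angles; "qvel": joint speeds; "tau": joint torques, N m; "eef_pos": TCP position; "tcp_rot": TCP orientation; "ft_force": force on the tool from outside, world axes, zero at the start; "moment": the same for the moment, N m; "opening": opening from 0.0 (shut) to 1.0 (fully open); "grip_force": force on a finger pad.
Only numpy, scipy, OpenCV 4.12 (cv2) and the standard library are available. Lean on these libraries where they do the work, as an engineer would, in place of code of your own. Each camera call takes 0.05 s, during which the arm holds its last target. There are 200 camera calls.

TASK

Slide the heel-mould carriage gently towards the fork, by its yellow push bar, until the red-headed locking pin drops through the hole of the lug; the lug is set differently in its slots for each mould, so feel for the place, and stop as soon as the pin holds the carriage, without forcing it. Then press the pin fully home, until its head sits flush on the fork. Only when the pin is home, open the clamp air valve halfway (45 degrees, lever in line with the black mark) and leave the other things on the table alone.

Things in the scene. Friction and masses are not known exactly. Their poses are not given: they have to be found in the camera images.
- station: blue fixed base plate, 170 x 340 x 12 mm; origin on the table, x across, +y the way the carriage slides to lock. At its +y end stands the fork: two cheeks 60 x 56 mm on a web at their -x side, 24 to 39 and 53 to 75 mm above the table, with a 15.5 mm vertical hole at (0, 110 mm). A spring plunger in the lower cheek grips the pin: pressing it home takes 10 to 20 N.
- seat (a point): centre of the fork's hole on the upper cheek's top face, 75 mm above the table, where the underside of the pin's head must come to sit; axes as the station
- carriage: sliding aluminium plate, 125 x 152 mm, with a steel heel mould (top 91 mm above the table) and, at +y, the lug: a steel tongue 36 mm wide, 40 to 52 mm above the table, with a 16 mm hole. Origin: the station's when fully back. Slides along station +y, 0 to 72 mm, starts at 0 to 8, stays where left (about 4 N). The lug's hole meets the pin at 40 mm, up to 18 mm sooner or later.
- push_bar (a point): centre of the yellow push bar at the carriage's -y end: level round bar 14 mm thick, 90 mm long along station x, axis 90 mm above the table, on two 12 mm posts 34 mm either side of the middle; 42 mm free between bar and mould
- pin: loose locking pin, 0.12 kg: 14 mm steel shank 49 mm long with tapered nose, red head 30 mm across, 10 mm high; origin at its tip, z towards the head. It starts upright in the upper cheek's hole, tip on the lug (52 mm above the table); when the lug's hole comes under it, it drops by itself about 20 mm on to the plunger and holds the carriage.
- pin_collar (a point): centre of the underside of the pin's head, 49 mm above its tip
- valve_lever (a joint): clamp air ball valve's lever angle in rad: 0 closed (red mark), 0.785 halfway (black mark), 1.571 open (green mark); opens anticlockwise seen from above; stays where left, turns with about 0.15 Nm
- valve_axis (a point): on the valve's vertical axis at the lever's mid height, 72 mm above the table; its -x axis points to the red closed mark and its -y axis to the green open mark of the white dial (76 mm across, top 58 mm above the table)
- lever_grip (a point): middle of the yellow grip of the lever, 75 mm from the valve's axis: grip 62 mm long, 16 mm wide, 12 mm thick, 72 mm above the table
- wrench: bystander: steel wrench, 180 mm, lying; origin under its middle
- screwdriver: bystander: screwdriver, 160 mm, lying
- shoe_last: bystander: yellow shoe last, about 190 x 68 x 89 mm
- spray_can: bystander: can, 54 mm across, 150 mm high, standing
- rubber_pad: bystander: orange pad, 90 x 70 x 30 mm
- spare_mould: bystander: aluminium heel mould, 70 x 75 x 50 mm
- parts_tray: bystander: blue open tray, 130 x 180 x 45 mm
Things that resemble listed ones, but are neither listed nor needed, are in the scene too. There is more than one size of the part that bears valve_lever; the job needs the larger.

How it is judged:
By the outcome, as a careful person would: the job done as asked, in the order asked, and still so for the second after the job is handed in, with the robot touching nothing.
It also fails if it takes over 48 s, if anything falls off the work surface, if the arm or the gripper's body presses on something with over 40 N, if the wrist force passes 120 N, or if a joint passes its speed limit or range.

## Working session

There is one attempt and no reset: what is moved stays moved. The work goes in short steps, Python scripts to look and compute and a tool call to move; the robot and the scene stay as the last step left them, time stands still between calls to the robot, and variables do not carry over. Pictures are saved under pics/ and viewed, at most 10 in all, crops included, and the job is handed in when it is done.

Besides the shell and the picture viewer there is one more tool, called after "Call:" as name([rows], argument=value, ...), one row to a line, values as JSON. move_arm: Moves the arm, as the interface text tells. Its arguments: {"type":"object","properties":{"plan":{"type":"array","items":{"type":"array"}}},"required":["plan"]}

```bash
mkdir -p pics; ls; cat > h.py <<'E'
import numpy as np, cv2
from scipy.spatial.transform import Rotation as R
from cell import readout, eyes, env
def ray(c,uv):
    E=np.array(c["extrinsics"]);K=np.array(c["K"])
    d=np.linalg.inv(K)@[uv[0],uv[1],1.]
    return E[:3,3],E[:3,:3]@[d[0],-d[1],-d[2]]
def atz(c,uv,z):
    o,d=ray(c,uv);return o+d*(z-o[2])/d[2]
def proj(c,p):
    E=np.array(c["extrinsics"]);q=E[:3,:3].T@(np.array(p)-E[:3,3]);q=np.array([q[0],-q[1],-q[2]])
    v=np.array(c["K"])@q;return v[:2]/v[2]
E
python3 - <<'E'
from h import *
print(readout.state())
for n in("scene","top"):
    c=eyes.read_camera(n);cv2.imwrite(f"pics/{n}0.png",c["img"][:,:,::-1]);print(n,[k for k in c],c["K"],c["extrinsics"])
    for k in("station","carriage","push_bar","pin","valve_lever","lever_grip"):
        for r in eyes.cut_out(c,k)[:3]: print(k,round(r["score"],2),np.round(r["uv"]),r["mask"].sum())
E
```

```text
pics
{'t': 0.0, 'joints': array([-1.23860912e+00,  4.91596903e-01,  1.55945664e+00, -6.29713277e-06,
        1.09167359e+00, -1.05583762e-01]), 'qvel': array([ 0.00052084,  0.0011927 , -0.00035148, -0.00114714,  0.0001015 ,
        0.00093473]), 'tau': array([-6.50608454e-04, -6.12646222e+01, -2.58192211e+01,  6.92373002e-02,
        4.81883681e-02, -8.91082459e-05]), 'eef_pos': array([ 264.90073851, -565.82034314,  214.03606445]), 'tcp_rot': array([-3.1404639e+00, -1.1400706e-04,  4.3777381e-01]), 'ft_force': array([ 0.14365006, -0.96169023, -0.01797123]), 'moment': array([-0.00278946,  0.03006186,  0.04579079]), 'grip_force': 0.0, 'opening': 1.0034071075895092}
scene ['img', 'K', 'extrinsics', 'shot'] [[520.76466521   0.         330.85368212]
 [  0.         520.76466521 243.22826569]
 [  0.           0.           1.        ]] [[ 7.87011892e-01 -5.23525433e-01  3.26394551e-01  1.02815328e+03]
 [ 6.16933918e-01  6.65960728e-01 -4.19391045e-01 -6.71124367e+02]
 [ 2.19592521e-03  5.31429610e-01  8.47099609e-01  1.38545677e+03]
 [ 0.00000000e+00  0.00000000e+00  0.00000000e+00  1.000000
[... 295 characters left out ...]
K', 'extrinsics', 'shot'] [[582.54076864   0.         311.27441904]
 [  0.         582.54076864 236.8262744 ]
 [  0.           0.           1.        ]] [[ 5.36016373e-02  9.73930669e-01 -2.20422131e-01  2.22202452e+02]
 [-9.98557939e-01  5.29389588e-02 -8.91682219e-03 -3.57770809e+01]
 [ 2.98455149e-03  2.20582225e-01  9.75363816e-01  1.56808403e+03]
 [ 0.00000000e+00  0.00000000e+00  0.00000000e+00  1.00000000e+00]]
station 0.61 [334. 250.] 7479
carriage 0.96 [344. 251.] 2848
push_bar 0.74 [346. 251.] 2861
pin 0.52 [291. 245.] 90
valve_lever 0.73 [206. 259.] 177
valve_lever 0.46 [186. 345.] 133
lever_grip 0.79 [205. 266.] 258
lever_grip 0.54 [334. 255.] 7675
lever_grip 0.47 [187. 341.] 128
```

```bash
python3 - <<'E'
import cv2
a=cv2.imread("pics/top0.png");cv2.imwrite("pics/topc.png",cv2.resize(a[160:380,140:430],None,fx=2.7,fy=2.7,interpolation=cv2.INTER_CUBIC))
E
```

```text
(no output)
```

View pics/scene0.png

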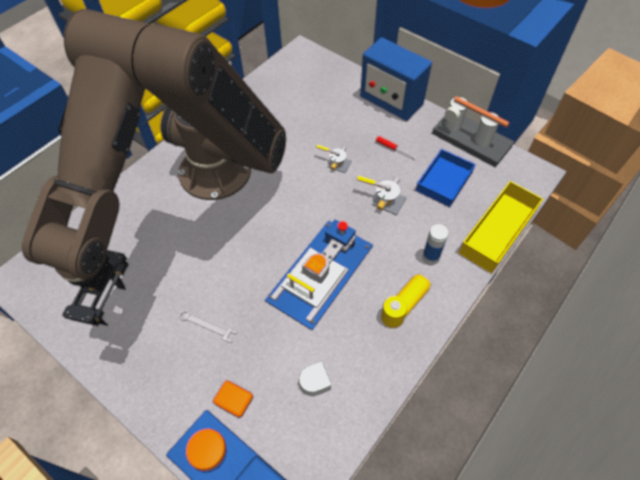

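View pics/topc.png

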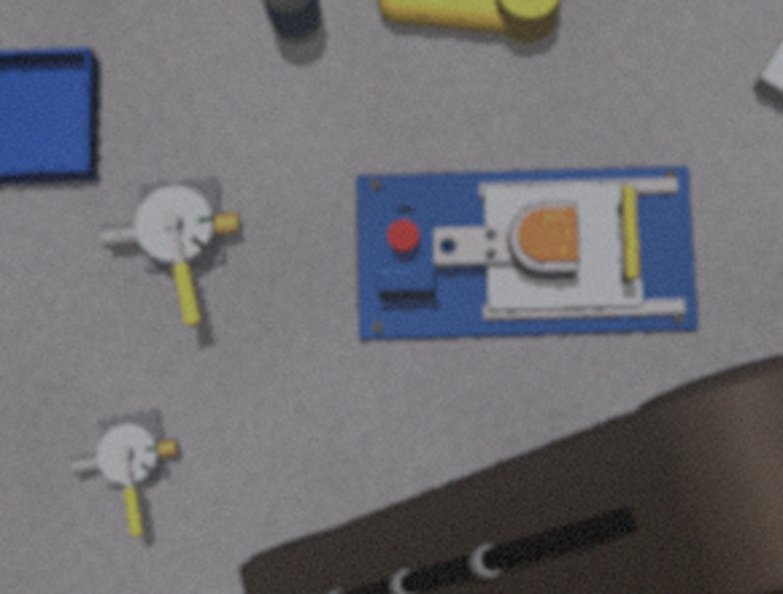

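The larger valve sits at crop (174,224), with its lever pointing down the image to (186,293). The station's long axis runs left, towards world +y. The pin head is at (403,236), the push bar at (630,232).

```bash
python3 - <<'E'
from h import *
def u(x,y): return (x/2.7+140-.3,y/2.7+160-.3)
c=eyes.read_camera("top");s=eyes.read_camera("scene")
for n,p,z in[("c1",(357,177),12),("c2",(688,167),12),("c3",(697,329),12),("c4",(361,340),12),("bar1",(628,186),97),("bar2",(631,279),97),("pin",(403,236),111),("axis",(174,224),58),("hub",(174,224),78),("grip",(186,293),78),("g0",(178,262),78),("g1",(192,324),78),("green",(205,219),58),("black",(198,241),58),("lughole",(447,246),52)]:
    P=atz(c,u(*p),z);print(n,np.round(P,1),"scene px",np.round(proj(s,P)))
def seg(c,lo,hi,box):
    h=cv2.cvtColor(c["img"],cv2.COLOR_RGB2HSV);m=cv2.inRange(h,lo,hi);k=np.zeros_like(m);x0,y0,x1,y1=box;k[y0:y1,x0:x1]=m[y0:y1,x0:x1]
    ys,xs=np.nonzero(k);r=cv2.minAreaRect(np.c_[xs,ys].astype(np.float32)) if len(xs) else 0;return len(xs),(xs.mean(),ys.mean()),r
for n,lo,hi,bt,bs,z in[("bar",(22,110,90),(36,255,255),(360,210,385,275),(280,268,325,305),93),("grip",(22,110,90),(36,255,255),(200,250,220,285),(352,172,380,190),76)]:
    a=seg(c,lo,hi,bt);b=seg(s,lo,hi,bs);print(n,a,b)
    print(np.round(atz(c,a[1],z),1),np.round(atz(s,b[1],z),1))
def redc(c,box):
    i=c["img"].astype(int);m=(i[...,0]>130)&(i[...,1]<80)&(i[...,2]<90);x0,y0,x1,y1=box;k=np.zeros_like(m);k[y0:y1,x0:x1]=m[y0:y1,x0:x1];ys,xs=np.nonzero(k);return len(xs),(xs.mean(),ys.mean())
a=redc(c,(275,230,305,265));b=redc(s,(325,215,360,240));print(a,b,atz(c,a[1],109),atz(s,b[1],107))
E
```

```text
c1 [600.6  88.3  12. ] scene px [372. 243.]
c2 [ 629.4 -248.3   12. ] scene px [311. 328.]
c3 [ 463.2 -261.    12. ] scene px [264. 298.]
c4 [434.1  72.9  12. ] scene px [327. 219.]
bar1 [ 585.2 -179.5   97. ] scene px [313. 289.]
bar2 [ 494.5 -185.1   97. ] scene px [287. 272.]
pin [521.5  33.  111. ] scene px [342. 224.]
axis [532.2 260.7  58. ] scene px [387. 189.]
hub [528.1 256.8  78. ] scene px [386. 185.]
grip [461.3 238.9  78. ] scene px [366. 179.]
g0 [491.  249.4  78. ] scene px [375. 181.]
g1 [431.7 230.4  78. ] scene px [357. 176.]
green [538.9 230.8  58. ] scene px [384. 196.]
black [516.5 235.6  58. ] scene px [379. 191.]
lughole [526.  -8.  52.] scene px [334. 245.]
bar (127, (np.float64(372.9133858267717), np.float64(245.95275590551182)), ((372.910400390625, 245.97584533691406), (32.12094497680664, 3.934375524520874), 86.633544921875)) (118, (np.float64(300.41525423728814), np.float64(282.5169491525424)), ((300.1673278808594, 282.5267333984375), (29.681110382080078, 4.449941635131836), 32.2756462097168))
[ 540.  -182.9   93. ] [ 543.3 -186.    93. ]
grip (119, (np.float64(208.78991596638656), np.float64(268.38655462184875)), ((208.87921142578125, 268.6432189941406), (21.58651351928711, 5.621487617492676), 77.00537872314453)) (79, (np.float64(365.746835443038), np.float64(179.73417721518987)), ((365.7339782714844, 179.72019958496094), (17.719785690307617, 4.40600061416626), 16.699243545532227))
[461.2 238.7  76. ] [463.1 236.1  76. ]
(85, (np.float64(288.83529411764704), np.float64(246.52941176470588))) (55, (np.float64(342.4727272727273), np.float64(225.78181818181818))) [523.41388516  33.51322121 109.        ] [524.97968188  31.07213367 107.        ]
```

Call:
move_arm([
  [[0,0,10],[0.05,-0.024,0],-1],
  [[0,0,20.2],[0.102,-0.049,0],-1],
  [[0,0,20.2],[0.155,-0.074,0],-1],
  [[0,0,20.2],[0.208,-0.099,0],-1],
  [[0,0,20.2],[0.26,-0.124,0],-1],
])

```text
t: 1.42
eef_pos: [448.9, -342.0, 214.8]
tcp_rot: [3.141, -0.0, 0.085]
ft_force: [0.0, -1.5, -0.5]
opening: 0.529
grip_force: 0.0
```

Call:
move_arm([
  [[0,0,0],[0.038,-0.04,0],-1],
  [[0,0,0],[0.076,-0.079,0],-1],
  [[0,0,0],[0.105,-0.109,0.02],-1],
  [[0,0,0],[0.105,-0.109,0.07],-1],
  [[0,0,0],[0.105,-0.109,0.115],-1],
])

```text
t: 2.05
eef_pos: [543.6, -225.3, 98.5]
tcp_rot: [3.141, -0.001, 0.087]
ft_force: [0.1, -0.7, 0.0]
opening: 0.026
grip_force: 0.0
```

```bash
cat >> h.py <<'E'
def view(f,w=3.5,name="top",box=(190,200,420,340)):
    c=eyes.read_camera(name);x0,y0,x1,y1=box
    cv2.imwrite(f,cv2.resize(c["img"][y0:y1,x0:x1,::-1],None,fx=w,fy=w,interpolation=cv2.INTER_CUBIC));return c
E
python3 - <<'E'
from h import *
c=view("pics/t1.png",3.4)
s=readout.state();print(s["eef_pos"],s["ft_force"],s["opening"])
E
```

```text
[ 541.15830081 -224.44334029   93.10261429] [-1.97052818 -0.02148515 -4.78049948] 0.013566621267721408
```

View pics/t1.png

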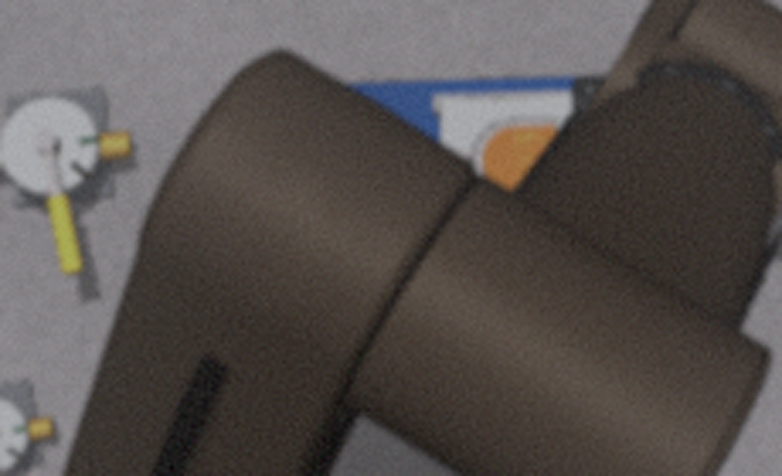

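The arm hides the station from the top camera. I'll rely on the scene camera for the pin and on force for the rest. Next I descend and approach the bar.

Call:
move_arm([
  [[0,0,0],[0,0,0.018],-1],
  [[0,0,0],[0,0,0.018],-1],
  [[0,0,0],[0,-0.008,0.018],-1],
  [[0,0,0],[0,-0.008,0.018],-1],
])

```text
t: 2.6
eef_pos: [542.8, -217.6, 82.8]
tcp_rot: [3.141, -0.001, 0.086]
ft_force: [0.1, -0.1, -0.2]
opening: 0.007
grip_force: 0.0
```

```bash
python3 - <<'E'
from h import *
c=view("pics/s1.png",5,"scene",(260,200,400,320))
s=readout.state();print(s["t"],s["eef_pos"],s["ft_force"],s["opening"])
E
```

```text
2.65 [ 542.85645426 -217.83893332   82.67368041] [ 0.19690264  0.00822608 -0.22742201] 0.007599343437124164
```

View pics/s1.png

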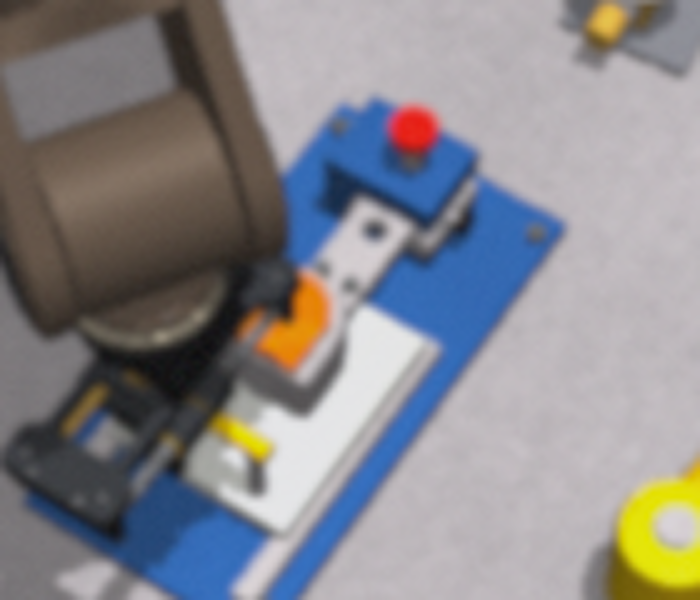

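The scene camera sees everything I need: pin head at crop (413,128), lug hole at (376,230). The fingers are just behind the yellow bar.

```bash
cat >> h.py <<'E'
def pinz():
    c=eyes.read_camera("scene");i=c["img"].astype(int);m=(i[...,0]>130)&(i[...,1]<80)&(i[...,2]<90);ys,xs=np.nonzero(m[210:245,325:362]);return xs.mean()+325,ys.mean()+210,len(xs)
E
python3 - <<'E'
from h import *
c=eyes.read_camera("scene")
print(atz(c,(376/5+260-.4,230/5+200-.4),52),pinz())
for z in(107,86,81):print(z,proj(c,[524.2,32.5,z]))
E
```

```text
[528.91915826 -10.23289963  52.        ] (np.float64(342.4727272727273), np.float64(225.78181818181818), 55)
107 [342.55653292 225.33264539]
86 [342.40772159 229.26130829]
81 [342.37278909 230.18353671]
```

Call:
move_arm([
  [[0,0,0],[0,-0.003,0],-1],
  [[0,0,0],[0,-0.006,0],-1],
  [[0,0,0],[0,-0.009,0],-1],
  [[0,0,0],[0,-0.012,0],-1],
  [[0,0,0],[0,-0.015,0],-1],
])

```text
t: 3.38
eef_pos: [541.3, -202.8, 81.6]
tcp_rot: [3.142, 0.0, 0.085]
ft_force: [0.1, 0.2, 0.2]
opening: 0.007
grip_force: 0.0
```

Call:
move_arm([
  [[0,0,0],[0,-0.003,0],-1],
  [[0,0,0],[0,-0.006,0],-1],
  [[0,0,0],[0,-0.009,0],-1],
  [[0,0,0],[0,-0.012,0],-1],
  [[0,0,0],[0,-0.015,0],-1],
])

```text
t: 4.0
eef_pos: [540.1, -188.7, 81.7]
tcp_rot: [3.14, -0.0, 0.085]
ft_force: [0.4, -5.5, -0.2]
opening: 0.003
grip_force: 2.5
```

```bash
python3 - <<'E'
from h import *
c=eyes.read_camera("scene")
h=cv2.cvtColor(c["img"],cv2.COLOR_RGB2HSV);m=cv2.inRange(h,(22,110,90),(36,255,255))[268:305,280:325];ys,xs=np.nonzero(m);print(len(xs),xs.max()+280,ys.mean()+268)
s=readout.state();print(s["eef_pos"],s["ft_force"]);print(pinz())
E
```

```text
56 315 284.7142857142857
[ 540.06685444 -188.30644765   81.66432969] [ 0.34916765 -4.2081831  -0.56365393]
(np.float64(342.4727272727273), np.float64(225.78181818181818), 55)
```

```bash
python3 - <<'E'
from h import *
c=view("pics/s2.png",6,"scene",(290,210,380,300))
E
```

```text
(no output)
```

View pics/s2.png

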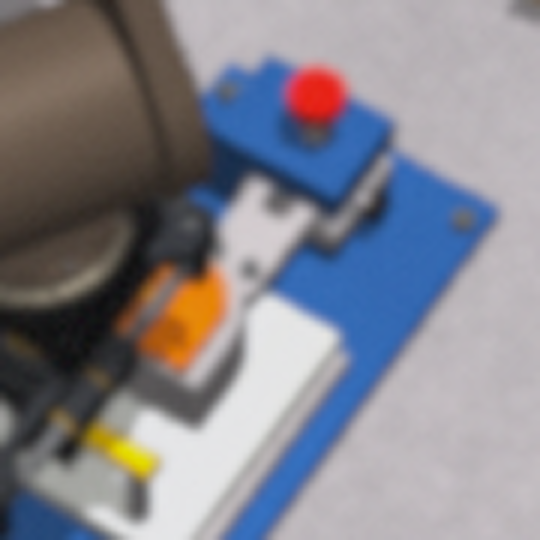

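The lug hole moved to crop (277,203), about 10 mm along, and the pin is still up. About 30 mm should remain.

Call:
move_arm([
  [[0,0,0],[0,-0.003,0],-1],
  [[0,0,0],[0,-0.006,0],-1],
  [[0,0,0],[0,-0.009,0],-1],
  [[0,0,0],[0,-0.012,0],-1],
  [[0,0,0],[0,-0.015,0],-1],
])

```text
t: 4.78
eef_pos: [538.8, -173.6, 81.7]
tcp_rot: [3.141, -0.0, 0.085]
ft_force: [-0.3, -6.0, -1.3]
opening: -0.0
grip_force: 2.5
```

Call:
move_arm([
  [[0,0,0],[0,-0.0015,0],-1],
  [[0,0,0],[0,-0.003,0],-1],
  [[0,0,0],[0,-0.0045,0],-1],
  [[0,0,0],[0,-0.006,0],-1],
])

```text
t: 5.28
eef_pos: [538.3, -167.6, 81.7]
tcp_rot: [3.141, -0.0, 0.085]
ft_force: [-0.7, -5.7, -1.6]
opening: 0.0
grip_force: 2.5
```

```bash
python3 -c "
from h import *
print(pinz())"
```

```text
(np.float64(342.4107142857143), np.float64(225.73214285714286), 56)
```

Call:
move_arm([
  [[0,0,0],[0,-0.001,0],-1],
  [[0,0,0],[0,-0.002,0],-1],
  [[0,0,0],[0,-0.003,0],-1],
  [[0,0,0],[0,-0.004,0],-1],
])

```text
t: 5.82
eef_pos: [538.0, -163.6, 81.7]
tcp_rot: [3.141, -0.0, 0.085]
ft_force: [0.2, -5.6, -1.1]
opening: 0.002
grip_force: 2.4
```

```bash
python3 -c "
from h import *
print(pinz())"
```

```text
(np.float64(341.5), np.float64(226.86206896551724), 58)
```

Call:
move_arm([
  [[0,0,0],[0,-0.0007,0],-1],
  [[0,0,0],[0,-0.0014,0],-1],
  [[0,0,0],[0,-0.002,0],-1],
])

```text
t: 6.25
eef_pos: [537.7, -161.2, 81.6]
tcp_rot: [3.141, -0.0, 0.085]
ft_force: [0.0, -3.8, -0.9]
opening: 0.004
grip_force: 2.0
```

```bash
python3 -c "
from h import *
print(pinz())"
```

```text
(np.float64(341.4406779661017), np.float64(226.91525423728814), 59)
```

Call:
move_arm([
  [[0,0,0],[0,-0.0007,0],-1],
  [[0,0,0],[0,-0.0014,0],-1],
  [[0,0,0],[0,-0.002,0],-1],
])

```text
t: 6.68
eef_pos: [537.6, -159.2, 81.6]
tcp_rot: [3.141, -0.0, 0.085]
ft_force: [0.9, -4.6, -1.2]
opening: 0.003
grip_force: 2.0
```

```bash
python3 -c "
from h import *
print(pinz())"
```

```text
(np.float64(341.4166666666667), np.float64(226.98333333333335), 60)
```

Call:
move_arm([
  [[0,0,0],[0,-0.0007,0],-1],
  [[0,0,0],[0,-0.0014,0],-1],
  [[0,0,0],[0,-0.002,0],-1],
])

```text
t: 7.1
eef_pos: [537.4, -157.2, 81.6]
tcp_rot: [3.142, -0.0, 0.085]
ft_force: [1.0, -4.3, -0.7]
opening: 0.001
grip_force: 2.0
```

```bash
python3 -c "
from h import *
print(pinz())"
```

```text
(np.float64(341.3898305084746), np.float64(227.05084745762713), 59)
```

Call:
move_arm([
  [[0,0,0],[0,-0.0007,0],-1],
  [[0,0,0],[0,-0.0014,0],-1],
  [[0,0,0],[0,-0.002,0],-1],
])

```text
t: 7.52
eef_pos: [537.2, -155.2, 81.7]
tcp_rot: [3.141, -0.0, 0.085]
ft_force: [0.8, -4.2, -0.2]
opening: 0.003
grip_force: 2.0
```

```bash
python3 -c "
from h import *
print(pinz())
view('pics/s3.png',6,'scene',(290,210,380,300))"
```

```text
(np.float64(342.56140350877195), np.float64(229.66666666666666), 57)
```

View pics/s3.png

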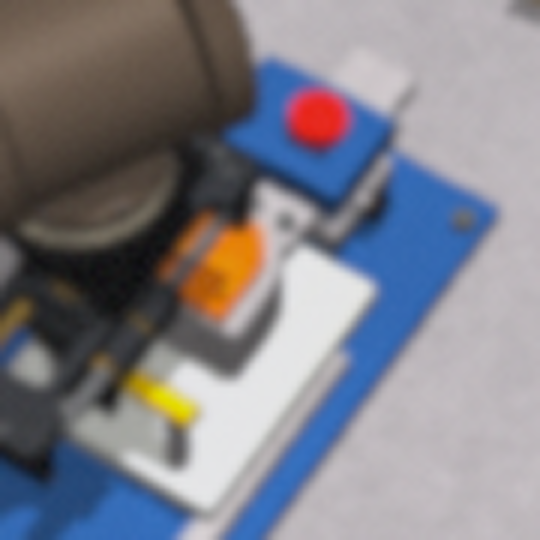

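The pin has dropped: the head's row went from 225.8 to 229.7, which fits a drop of about 20 mm. I back off, rise and move over the pin head.

Call:
move_arm([
  [[0,0,0],[0,0.01,0],-1],
  [[0,0,0],[0,0.02,0],-1],
  [[0,0,0],[0,0.02,-0.03],-1],
  [[0,0,0],[0,0.015,-0.06],-1],
  [[0,0,0],[0,-0.03,-0.06],-1],
])

```text
t: 8.25
eef_pos: [535.7, -127.2, 143.5]
tcp_rot: [3.14, -0.004, 0.082]
ft_force: [-0.1, 0.3, -0.3]
opening: 0.008
grip_force: 0.0
```

Call:
move_arm([
  [[0,0,0],[0.001,-0.05,0],-1],
  [[0,0,0],[0.002,-0.1,0],-1],
  [[0,0,0],[0.003,-0.15,0],-1],
  [[0,0,0],[0.003,-0.158,0.015],-1],
  [[0,0,0],[0.003,-0.158,0.03],-1],
])

```text
t: 8.88
eef_pos: [524.2, 32.1, 110.8]
tcp_rot: [3.141, 0.0, 0.086]
ft_force: [-0.5, -0.3, 0.3]
opening: 0.002
grip_force: 0.0
```

```bash
python3 -c "
from h import *
print(pinz());s=readout.state();print(s['eef_pos'],s['ft_force'])"
```

```text
(np.float64(343.12820512820514), np.float64(229.82051282051282), 39)
[523.43026618  31.53929927 108.87387326] [-0.81595407 -0.601654   -1.42187551]
```

Call:
move_arm([
  [[0,0,0],[0.001,0,0.008],-1],
  [[0,0,0],[0.001,0,0.014],-1],
  [[0,0,0],[0.001,0,0.017],-1],
  [[0,0,0],[0.001,0,0.019],-1],
  [[0,0,0],[0.001,0,0.021],-1],
])

```text
t: 9.55
eef_pos: [525.3, 32.3, 91.1]
tcp_rot: [3.141, -0.0, 0.085]
ft_force: [-3.0, -0.7, 10.1]
opening: 0.003
grip_force: 4.7
```

Call:
move_arm([
  [[0,0,0],[0,0,0.001],-1],
  [[0,0,0],[0,0,0.002],-1],
  [[0,0,0],[0,0,0.003],-1],
])

```text
t: 9.93
eef_pos: [525.1, 32.3, 88.5]
tcp_rot: [3.141, -0.001, 0.086]
ft_force: [-3.9, -0.9, 10.2]
opening: 0.007
grip_force: 5.4
```

Call:
move_arm([
  [[0,0,0],[0,0,0.001],-1],
  [[0,0,0],[0,0,0.002],-1],
  [[0,0,0],[0,0,0.003],-1],
])

```text
t: 10.3
eef_pos: [524.9, 32.3, 85.7]
tcp_rot: [3.141, 0.0, 0.086]
ft_force: [-7.8, -0.9, 22.0]
opening: 0.005
grip_force: 10.8
```

Call:
move_arm([
  [[0,0,0],[0,0,0.0005],-1],
  [[0,0,0],[0,0,0.001],-1],
])

```text
t: 10.55
eef_pos: [524.7, 32.4, 85.4]
tcp_rot: [3.141, -0.0, 0.086]
ft_force: [-10.1, 0.7, 29.3]
opening: 0.004
grip_force: 14.3
```

Call:
move_arm([
  [[0,0,0],[0,0,0.0003],-1],
  [[0,0,0],[0,0,0.0003],-1],
])

```text
t: 10.8
eef_pos: [524.7, 32.4, 85.3]
tcp_rot: [3.141, -0.0, 0.086]
ft_force: [-9.5, -0.9, 28.6]
opening: 0.006
grip_force: 14.1
```

Call:
move_arm([
  [[0,0,0],[0,0,-0.02],-1],
  [[0,0,0],[0,0,-0.06],-1],
  [[0,0,0],[-0.06,0,-0.1],-0.2],
  [[0,0,0],[-0.12,0.02,-0.1],-0.2],
  [[0,0,0],[-0.12,0.02,-0.1],-0.2],
])

```text
t: 11.42
eef_pos: [404.6, 1.9, 184.1]
tcp_rot: [3.141, -0.001, 0.085]
ft_force: [0.1, -0.4, -0.2]
opening: 0.264
grip_force: 0.0
```

```bash
python3 - <<'E'
from h import *
print(pinz());s=readout.state();print(s['eef_pos'],s['joints'],s['opening'])
a=eyes.read_camera("scene")["img"][200:290,290:400,::-1];b=eyes.read_camera("top")["img"][215:290,175:265,::-1]
cv2.imwrite("pics/v.png",np.hstack([cv2.resize(a,(400,327),interpolation=2),cv2.resize(b,(392,327),interpolation=2)]))
for n in("top","scene"):
    c=eyes.read_camera(n)
    for r in eyes.cut_out(c,"valve_lever")[:3]: print(n,round(r["score"],2),np.round(r["uv"]),r["mask"].sum())
E
```

```text
(np.float64(342.2241379310345), np.float64(230.3793103448276), 58)
[405.69611696   1.84335939 184.08858498] [-1.58497758e-01  2.23565870e-01  2.10185917e+00 -2.36102097e-04
  8.14984109e-01  1.32797512e+00] 0.3025590268052745
top 0.79 [210. 259.] 251
top 0.41 [142. 203.] 3464
scene 0.73 [375. 182.] 119
scene 0.44 [324. 268.] 2153
```

View pics/v.png

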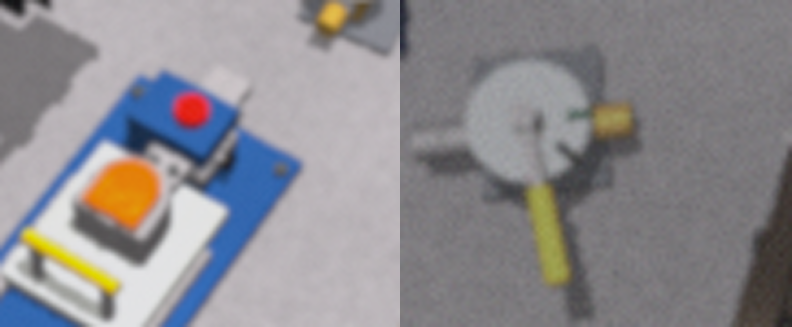

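The head now sits flush (row 230.4, against 230.2 predicted for home). The valve marks show clearly: green at (578,115), black at (570,150), dial centre near (528,123).

```bash
python3 - <<'E'
from h import *
c=eyes.read_camera("top")
f=392/90
def u(x,y): return ((x-400+.5)/f+175-.5,(y+.5)/f+215-.5)
A=atz(c,u(528,123),58)
for p in[(580,115),(570,150)]:
    d=atz(c,u(*p),58)-A;print(np.degrees(np.arctan2(d[1],d[0]))%360,np.linalg.norm(d[:2]))
g=[atz(c,u(*p),78) for p in[(540,187),(556,283)]];print(A,g)
d=g[1]-g[0];print("lever line",np.degrees(np.arctan2(d[1],d[0]))%360,np.linalg.norm(d))
m=(g[0]+g[1])/2-A;print("axis-grip",m,np.degrees(np.arctan2(m[1],m[0]))%360,np.hypot(*m[:2]))
# model: project 3D marks
for th in(190,193,196,199):
    D=np.radians(th);P=[proj(c,A+[75*np.cos(D),75*np.sin(D),20])]
    for k in(45,90):
        e=np.radians(th+k);P.append(proj(c,A+[30*np.cos(e),30*np.sin(e),0]))
    print(th,[np.round([(p[0]+.5-175)*f+400,(p[1]+.5-215)*f]) for p in P])
E
```

```text
282.11297808284803 31.83803853365005
240.4468223943722 31.06138284433061
[531.68157507 261.00497929  58.        ] [array([489.03338678, 246.24617412,  78.        ]), array([431.95408793, 231.41271961,  78.        ])]
lever line 194.56748092265644 58.975229801537004
axis-grip [-71.18783772 -22.17553242  20.        ] 197.30219370983085 74.56180307149215
190 [array([533., 239.]), array([566., 153.]), array([578., 118.])]
193 [array([539., 238.]), array([568., 151.]), array([577., 115.])]
196 [array([546., 237.]), array([569., 149.]), array([577., 113.])]
199 [array([552., 235.]), array([571., 147.]), array([576., 110.])]
```

Call:
move_arm([
  [[0,0,-3],[0.018,-0.057,0],-0.1],
  [[0,0,-6],[0.037,-0.114,0],-0.1],
  [[0,0,-10.1],[0.056,-0.172,0],-0.1],
  [[0,0,-10.1],[0.0757,-0.231,0.01],-0.1],
  [[0,0,-10.1],[0.0757,-0.231,0.05],-0.1],
])

```text
t: 12.45
eef_pos: [464.7, 243.1, 133.3]
tcp_rot: [-3.141, -0.004, 0.266]
ft_force: [1.1, 0.1, -0.5]
opening: 0.448
grip_force: 0.0
```

Call:
move_arm([
  [[0,0,0],[0,0,0],-0.1],
  [[0,0,0],[0,0,0],-0.1],
])

```text
t: 12.7
eef_pos: [463.5, 238.7, 134.0]
tcp_rot: [3.142, -0.0, 0.261]
ft_force: [-0.6, -0.1, 0.1]
opening: 0.447
grip_force: 0.0
```

Call:
move_arm([
  [[0,0,0],[-0.001,0,0.04],-0.1],
  [[0,0,0],[-0.001,0,0.065],-0.1],
  [[0,0,0],[-0.001,0,0.076],-0.1],
  [[0,0,0],[-0.001,0,0.076],-0.1],
])

```text
t: 13.2
eef_pos: [462.6, 238.4, 57.9]
tcp_rot: [3.142, -0.001, 0.261]
ft_force: [-0.4, -0.9, -0.4]
opening: 0.449
grip_force: 0.0
```

Call:
move_arm([
  [[0,0,0],[0,0,0],-0.5],
  [[0,0,0],[0,0,0],-1],
  [[0,0,0],[0,0,0],-1],
  [[0,0,0],[0,0,0],-1],
])

```text
t: 13.7
eef_pos: [462.2, 238.9, 57.8]
tcp_rot: [-3.141, -0.001, 0.262]
ft_force: [-2.0, 2.8, 5.6]
opening: 0.169
grip_force: 29.9
```

Call:
move_arm([
  [[0,0,-9],[0.0011,0.0114,0],-1],
  [[0,0,-18],[0.004,0.0225,0],-1],
  [[0,0,-27],[0.0086,0.033,0],-1],
  [[0,0,-36],[0.0148,0.0426,0],-1],
  [[0,0,-45],[0.0224,0.0512,0],-1],
])

```text
t: 14.32
eef_pos: [497.7, 195.3, 57.8]
tcp_rot: [3.141, -0.001, 1.052]
ft_force: [2.0, 8.4, 1.8]
opening: 0.167
grip_force: 29.7
```

Call:
move_arm([
  [[0,0,0],[0,0,0],-1],
  [[0,0,0],[0,0,0],-1],
])

```text
t: 14.58
eef_pos: [497.6, 195.4, 57.7]
tcp_rot: [3.14, -0.002, 1.044]
ft_force: [3.1, 3.9, 4.3]
opening: 0.164
grip_force: 29.7
```

Call:
move_arm([
  [[0,0,0],[0,0,0],-0.3],
  [[0,0,0],[0,0,0],-0.3],
  [[0,0,0],[0,0,-0.03],-0.3],
  [[0,0,0],[0,0,-0.08],-0.3],
  [[0,0,0],[0,0,-0.13],-0.3],
])

```text
t: 15.2
eef_pos: [496.4, 194.7, 188.3]
tcp_rot: [-3.141, 0.001, 1.046]
ft_force: [0.9, 0.3, 0.8]
opening: 0.35
grip_force: 0.0
```

Call:
move_arm([
  [[0,0,0],[-0.03,0.05,0],-0.3],
  [[0,0,0],[-0.06,0.1,0],-0.3],
  [[0,0,0],[-0.1,0.14,0],-0.3],
  [[0,0,0],[-0.14,0.18,0],-0.3],
  [[0,0,0],[-0.14,0.18,0],-0.3],
])

```text
t: 15.82
eef_pos: [583.0, -19.7, 186.7]
tcp_rot: [-3.141, 0.001, 1.042]
ft_force: [0.5, -0.1, 0.2]
opening: 0.349
grip_force: 0.0
```

```bash
python3 - <<'E'
from h import *
print(pinz());s=readout.state();print(s['eef_pos'],s['ft_force'])
c=eyes.read_camera("top");b=c["img"][215:290,175:265,::-1]
cv2.imwrite("pics/v2.png",cv2.resize(b,None,fx=7,fy=7,interpolation=2))
h=cv2.cvtColor(c["img"],cv2.COLOR_RGB2HSV);m=cv2.inRange(h,(22,110,90),(36,255,255))[238:290,200:260]
n,l,st,ce=cv2.connectedComponentsWithStats(m);print(st,ce+[200,238])
E
```

```text
(np.float64(341.0285714285714), np.float64(230.4), 35)
[582.50452256 -17.83237152 186.71900454] [-0.25832219  0.45064705 -0.14529532]
[[   0    0   60   52 2977]
 [  20    2    8    5   24]
 [  17   11   20   15  119]] [[229.67517635 263.97413504]
 [223.08333333 241.875     ]
 [226.41176471 256.        ]]
```

View pics/v2.png

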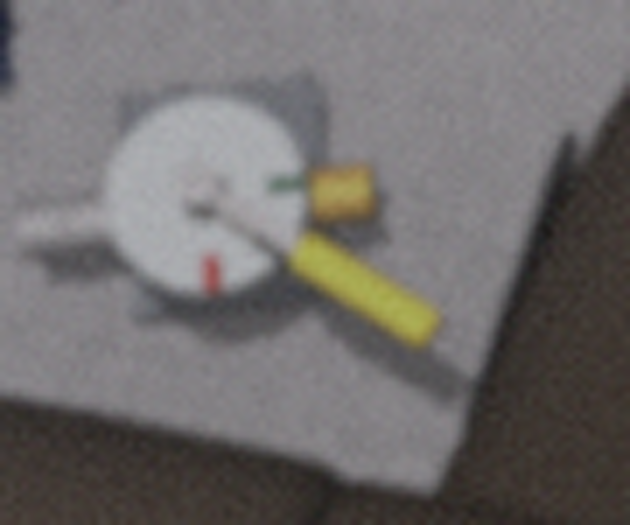

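The lever now lies between the marks and hides the black one. Red is at (212,273), green at (287,184), the grip runs from (303,250) to (427,328).

```bash
python3 - <<'E'
from h import *
c=eyes.read_camera("top")
def u(p): return ((p[0]+.5)/7+175-.5,(p[1]+.5)/7+215-.5)
an=lambda d:np.degrees(np.arctan2(d[1],d[0]))%360
for ctr in[(204,196),(205,196),(205,198)]:
    A=atz(c,u(ctr),58)
    print(A[:2],"red",an(atz(c,u((212,273)),58)-A),"green",an(atz(c,u((287,184)),58)-A),"grip",an(atz(c,(226.41,256.),77)-A))
h=cv2.cvtColor(c["img"],cv2.COLOR_RGB2HSV);m=cv2.inRange(h,(22,110,90),(36,255,255))[249:264,215:240];ys,xs=np.nonzero(m)
P=np.array([atz(c,(x+215,y+249),78)[:2] for x,y in zip(xs,ys)]);w,v=np.linalg.eigh(np.cov(P.T));print("line",an(-v[:,1]),an(v[:,1]),P.mean(0))
E
```

```text
[532.40498742 261.83968359] red 191.16723124728387 green 281.5766814210188 grip 241.19759990814785
[532.42551395 261.46183702] red 190.4502680152265 green 281.67895436783215 grip 241.0449889645986
[531.65379526 261.38888027] red 190.58428369585448 green 283.0891706349511 grip 241.53606839205423
line 240.01105283409748 60.011052834097505 [495.88969591 195.34443284]
```

```bash
python3 - <<'E'
from h import *
an=lambda d:np.degrees(np.arctan2(d[1],d[0]))%360
cs=[eyes.read_camera("top") for _ in range(4)];c=dict(cs[0]);im=np.mean([x["img"].astype(float) for x in cs],0)
def cen(w,box):
    x0,y0,x1,y1=box;w=np.clip(w[y0:y1,x0:x1],0,None);Y,X=np.mgrid[y0:y1,x0:x1];return (w*X).sum()/w.sum(),(w*Y).sum()/w.sum()
r=cen(im[...,0]-im[...,1:].max(2)-25,(200,248,211,261));g=cen(im[...,1]-im[...,0]-8,(209,237,220,246))
print(r,g);r=atz(c,r,58);g=atz(c,g,58);d=(g-r)[:2];t=an(d)-135;R_=np.hypot(*d)/2**.5
e=lambda a:np.array([np.cos(np.radians(a)),np.sin(np.radians(a))])
print("base",t,"R",R_,"centre",r[:2]-R_*e(t),g[:2]-R_*e(t+90))
def line(im,box):
    h=cv2.cvtColor(im.astype(np.uint8),cv2.COLOR_RGB2HSV);x0,y0,x1,y1=box;m=cv2.inRange(h,(22,95,80),(36,255,255))[y0:y1,x0:x1]
    ys,xs=np.nonzero(m);P=np.array([atz(c,(x+x0,y+y0),78)[:2] for x,y in zip(xs,ys)]);w,v=np.linalg.eigh(np.cov(P.T));return an(-v[:,1]),an(v[:,1]),P.mean(0)
print(line(im,(215,248,240,265)),line(cv2.imread("pics/top0.png")[:,:,::-1],(200,255,220,285)))
E
```

```text
(np.float64(204.73217922606923), np.float64(253.77698574338086)) (np.float64(215.3684210526316), np.float64(240.72368421052633))
base 190.8780478714466 R 31.317043222475263 centre [533.16588964 262.2182496 ] [533.16588964 262.2182496 ]
(np.float64(239.46124012567412), np.float64(59.46124012567412), array([496.21449614, 195.67073769])) (np.float64(18.264504280764672), np.float64(198.26450428076467), array([460.66120921, 238.484406  ]))
```

```bash
cat > rect.py <<'E'
from h import *
def rect(c,im,z,cx=533,cy=262,half=55,s=3):
    n=2*half*s
    src=np.float32([proj(c,[cx+a*half,cy+b*half,z]) for a,b in((1,1),(1,-1),(-1,-1),(-1,1))])
    # image up=+x, right=-y
    dst=np.float32([[0,0],[n,0],[n,n],[0,n]])
    return cv2.warpPerspective(im.astype(np.float32),cv2.getPerspectiveTransform(src,dst),(n,n),flags=cv2.INTER_CUBIC)
E
python3 - <<'E'
from rect import *
out=[]
for n in("top","scene"):
    cs=[eyes.read_camera(n) for _ in range(8)];im=np.mean([x["img"].astype(float) for x in cs],0)
    np.savez(f"{n}_now.npz",im=im,K=cs[0]["K"],extrinsics=cs[0]["extrinsics"])
    im0=cv2.imread(f"pics/{n}0.png")[:,:,::-1].astype(float)
    row=[]
    for I in(im0,im):
        r=rect(cs[0],I,58);row.append(r)
        # dial edge: bright region circle fit
        g=cv2.GaussianBlur(r.min(2),(0,0),2);C=np.array([165.,165.])
        for _ in range(6):
            P=[]
            for a in np.radians(np.arange(0,360,4)):
                rr=np.arange(95,135,.5);x=C[0]+rr*np.cos(a);y=C[1]+rr*np.sin(a)
                v=cv2.remap(g,x.astype(np.float32)[None],y.astype(np.float32)[None],1)[0];k=np.argmin(np.gradient(v));P.append((x[k],y[k],rr[k]))
            P=np.array(P);ok=np.abs(P[:,2]-np.median(P[:,2]))<5;Q=P[ok]
            s=np.linalg.lstsq(np.c_[2*Q[:,:2],np.ones(len(Q))],(Q[:,:2]**2).sum(1),rcond=None)[0];C=s[:2]
        print(n,ok.sum(),"centre world",533+55-C[1]/3,262+55-C[0]/3,"R",np.sqrt(s[2]+C@C)/3)
    out.append(np.hstack(row))
o=np.clip(np.vstack(out),0,255).astype(np.uint8)[:,:,::-1]
cv2.imwrite("pics/r.png",cv2.resize(o,(600,600),interpolation=cv2.INTER_AREA))
E
```

```text
top 80 centre world 533.2212320189366 261.3800533277676 R 38.155271149762356
top 85 centre world 532.9510088309873 261.33658543246867 R 38.346644776689075
scene 76 centre world 534.0342614006763 260.21651604862427 R 38.93714032403738
scene 75 centre world 533.7058128314331 259.89170084841805 R 39.231771914571326
```

View pics/r.png

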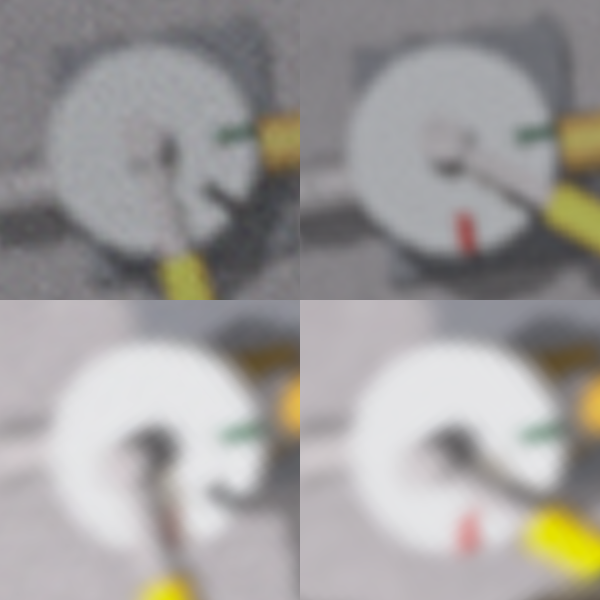

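The rectified dial shows red, green and black clearly in both cameras. Now I measure the angles about each camera's own dial centre.

```bash
python3 - <<'E'
from rect import *
an=lambda d:np.degrees(np.arctan2(d[1],d[0]))%360
C={"top":(533.1,261.36),"scene":(533.85,260.05)}
def ang(c,im,z,ctr,wf,r0,r1,a0,a1,pca=False):
    half=115;r=rect(c,im,z,*ctr,half=half,s=3);w=wf(r);n=w.shape[0]
    Y,X=np.mgrid[:n,:n]+.5;wx=half-Y/3;wy=half-X/3;R_=np.hypot(wx,wy);A=np.degrees(np.arctan2(wy,wx))%360
    k=(R_>r0)&(R_<r1)&(A>a0)&(A<a1);w=np.clip(w,0,None)*k;s=w.sum();mx,my=(w*wx).sum()/s,(w*wy).sum()/s
    cov=np.array([[(w*(wx-mx)**2).sum(),(w*(wx-mx)*(wy-my)).sum()],[0,(w*(wy-my)**2).sum()]])/s;cov[1,0]=cov[0,1]
    v=np.linalg.eigh(cov)[1][:,1];v=v*np.sign(v@[mx,my])
    return [round(float(q),1) for q in(an((mx,my)),np.hypot(mx,my),an(v))]
red=lambda r:r[...,0]-r[...,1:].max(2)-20
grn=lambda r:r[...,1]-r[...,0]-6
blk=lambda r:(130-r.max(2))
blks=lambda r:(190-r.max(2))
yel=lambda r:np.minimum(np.minimum(r[...,0],r[...,1])-r[...,2]-50,40)
for n in("top","scene"):
    d=np.load(n+"_now.npz");im0=cv2.imread(f"pics/{n}0.png")[:,:,::-1].astype(float)
    b=blk if n=="top" else blks
    print(n,"red",ang(d,d["im"],58,C[n],red,20,38,175,215),"green",ang(d,d["im"],58,C[n],grn,18,37,265,300),"green0",ang(d,im0,58,C[n],grn,18,37,265,300),"black0",ang(d,im0,58,C[n],b,22,34,222,255))
    for z in(76,78): print(z,"lever now",ang(d,d["im"],z,C[n],yel,35,110,215,262),"lever0",ang(d,im0,z,C[n],yel,35,110,170,225))
E
```

```text
top red [189.8, 31.2, 189.4] green [280.6, 30.3, 276.8] green0 [280.9, 30.2, 278.9] black0 [235.1, 29.9, 232.7]
76 lever now [241.0, 75.2, 240.7] lever0 [197.0, 75.3, 197.2]
78 lever now [240.9, 75.7, 240.7] lever0 [197.2, 75.7, 197.2]
scene red [188.9, 32.2, 173.2] green [279.5, 30.9, 277.7] green0 [279.6, 31.0, 277.2] black0 [234.4, 30.5, 242.7]
76 lever now [242.8, 62.4, 245.1] lever0 [198.2, 74.7, 196.5]
78 lever now [244.0, 63.3, 245.1] lever0 [199.4, 74.3, 196.5]
```

Both cameras agree: black is at 235°, the lever at 241°, because it started about 7° open. I regrasp and turn it back 6°.

Call:
move_arm([
  [[0,0,0],[0.035,-0.045,0],-0.3],
  [[0,0,0],[0.07,-0.09,0],-0.3],
  [[0,0,0],[0.105,-0.135,0],-0.3],
  [[0,0,0],[0.14,-0.18,0],-0.3],
  [[0,0,0],[0.14,-0.18,0],-0.3],
])

```text
t: 17.6
eef_pos: [495.5, 197.8, 187.5]
tcp_rot: [-3.142, -0.0, 1.051]
ft_force: [-0.4, 0.7, -0.0]
opening: 0.352
grip_force: 0.0
```

Call:
move_arm([
  [[0,0,0],[0,0,0.04],-0.3],
  [[0,0,0],[0,0,0.09],-0.3],
  [[0,0,0],[0,0,0.12],-0.3],
  [[0,0,0],[0,0,0.13],-0.3],
  [[0,0,0],[0,0,0.13],-0.3],
])

```text
t: 18.23
eef_pos: [497.4, 194.5, 57.4]
tcp_rot: [-3.141, 0.0, 1.046]
ft_force: [0.1, 0.2, 0.7]
opening: 0.35
grip_force: 0.0
```

Call:
move_arm([
  [[0,0,0],[0,0,0],-0.6],
  [[0,0,0],[0,0,0],-1],
  [[0,0,0],[0,0,0],-1],
])

```text
t: 18.6
eef_pos: [497.2, 195.1, 58.2]
tcp_rot: [3.141, -0.001, 1.047]
ft_force: [-1.9, 1.0, 7.2]
opening: 0.169
grip_force: 30.0
```

Call:
move_arm([
  [[0,0,2],[0.0001,-0.0026,0],-1],
  [[0,0,4],[0.0002,-0.0053,0],-1],
  [[0,0,6.2],[0.0004,-0.008,0],-1],
  [[0,0,6.2],[0.0004,-0.008,0],-1],
])

```text
t: 19.1
eef_pos: [490.1, 199.6, 58.2]
tcp_rot: [3.141, -0.001, 0.939]
ft_force: [-3.0, 1.7, 7.9]
opening: 0.166
grip_force: 29.9
```

Call:
move_arm([
  [[0,0,0],[0,0,0],-0.3],
  [[0,0,0],[0,0,0],-0.3],
  [[0,0,0],[0,0,-0.03],-0.3],
  [[0,0,0],[0,0,-0.08],-0.3],
  [[0,0,0],[0,0,-0.13],-0.3],
])

```text
t: 19.73
eef_pos: [490.1, 199.2, 188.6]
tcp_rot: [-3.141, 0.001, 0.939]
ft_force: [0.1, 0.1, -0.0]
opening: 0.35
grip_force: 0.0
```

Call:
move_arm([
  [[0,0,0],[-0.03,0.05,0],-0.3],
  [[0,0,0],[-0.06,0.1,0],-0.3],
  [[0,0,0],[-0.1,0.14,0],-0.3],
  [[0,0,0],[-0.14,0.18,0],-0.3],
  [[0,0,0],[-0.14,0.18,0],-0.3],
])

```text
t: 20.35
eef_pos: [553.1, -23.4, 187.1]
tcp_rot: [3.141, 0.0, 0.934]
ft_force: [-0.3, -0.2, -0.1]
opening: 0.345
grip_force: 0.0
```

```bash
python3 - <<'E'
from rect import *
an=lambda d:np.degrees(np.arctan2(d[1],d[0]))%360
cs=[eyes.read_camera("top") for _ in range(6)];im=np.mean([x["img"].astype(float) for x in cs],0)
def ang(c,im,z,ctr,wf,r0,r1,a0,a1):
    half=115;r=rect(c,im,z,*ctr,half=half,s=3);w=wf(r);n=w.shape[0]
    Y,X=np.mgrid[:n,:n]+.5;wx=half-Y/3;wy=half-X/3;R_=np.hypot(wx,wy);A=np.degrees(np.arctan2(wy,wx))%360
    k=(R_>r0)&(R_<r1)&(A>a0)&(A<a1);w=np.clip(w,0,None)*k;s=w.sum();mx,my=(w*wx).sum()/s,(w*wy).sum()/s
    return an((mx,my)),np.hypot(mx,my)
yel=lambda r:np.minimum(np.minimum(r[...,0],r[...,1])-r[...,2]-50,40)
print(ang(cs[0],im,77,(533.1,261.36),yel,35,110,210,259))
print(pinz(),readout.state()["t"],readout.state()["ft_force"])
E
```

```text
(np.float64(234.42940375869495), np.float64(75.39691681260902))
(np.float64(nan), np.float64(nan), 0) 20.7 [ 0.27920822 -0.28695929  0.08354061]h.py:17: RuntimeWarning: Mean of empty slice.
  c=eyes.read_camera("scene");i=c["img"].astype(int);m=(i[...,0]>130)&(i[...,1]<80)&(i[...,2]<90);ys,xs=np.nonzero(m[210:245,325:362]);return xs.mean()+325,ys.mean()+210,len(xs)
  ret = ret.dtype.type(ret / rcount)
```

```bash
python3 -c "
from h import *
print(env.job_done())"
```

```text
the job is handed in; nothing more can be done
None
```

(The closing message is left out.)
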